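# Start the heating circulator in the right order

### The arm

A 6-joint arm with a two-finger parallel gripper is mounted at the origin on the work surface. World frame = base frame: x ahead of the robot, y to its left, z up, the work surface at z = 0. Lengths are in m, angles in rad, forces in N, time in s.
With the tool pointing down it reaches from about 0.35 to 0.725 m from the base axis. Payload 6 kg.
Tool frame: the origin (TCP) lies on the centre line of the jaws, within the pads' length; the fingertips stand 25 mm ahead of it and the grasp point (between the pads) lies 6 mm ahead of it (tip_extent is the distance from the TCP to the fingertips, in m); z points along the fingers, y is the line along which they close (so a half turn about z gives the same grasp; the last joint's range is limited). The gripper opens to 85 mm and grips with 20 to 120 N. Pads are 22 mm wide; open, the fingers measure 114 mm over their backs; the gripper's body (76 mm by 85 mm) begins 54 mm behind the grasp point. The pads swing forward as they close: fully open they stand 13 mm farther back than shut.
Start: joints at [-0.832, 0.04, 0.085, 0, -1.615, -0.334], TCP at [0.236, -0.551, 0.256] pointing down, gripper open.
Joint ranges: [-2.56, 2.56], [-1.29, 2.01], [-1.08, 1.49], [-3.29, 1.98], [-2.81, -0.18], [-2.99, 2.99]. Speed limits (rad/s): [2.57, 2.57, 3.01, 3.14, 3.14, 3.14].

### API

Orientations are given as a unit quaternion [w, x, y, z].
In Python, from station import * gives the robot as it stands.
- The arm moves only by the shell command python3 -m pendant 'ROWS' [FORCE]. ROWS is JSON, a list that holds one entry, the list of rows, each a list of 5 numbers: the shift along the tool's x, y, z in mm, then the turn about the tool's z in rad, then the opening, from 0 (shut) to 1 (fully open). A call has 1 to 12 rows; each row shifts and turns the commanded pose from where the row before left it, along the tool's axes as they then stand; what a row does not reach is not made up. A row lasts 1/10 s, in which the tool goes at most 50 mm and 8.59 degrees, less where a joint would pass 70% of its speed; a pose out of reach is approached as far as the arm can. A call is refused whole if a number of a shift passes 50 or a number of a turn 0.15, either way. A call with a gripper value outside its range is refused whole. The fingers move at their own pace and stop on an object; FORCE is the grip in N (left out, the last holds). Time passes only in rows, so rows that do not move let the fingers close. It gives the time, the measured TCP pose, the force, the opening and the grip force at its end, in the units of the state.
- sense(): the state, without advancing time (a new reading comes with each control period).
- grab_frame(name): name is "side" or "top"; returns a dict with "image" (400x640x3 uint8, red, green, blue), "range_z" (400x640 float32, m along the optical axis (not along the pixel's ray), 0 where there is no reading), "vertical_fov" (degrees; the focal length in pixels is half the picture's height over the tangent of half this angle, whatever the lens; pixels are square), "cx", "cy" (the principal point, pixels), "k1" (the pictures are not rectified: a ray, as slopes to the right and down, at radius r is drawn at 1 + k1 r^2 times it, then the intrinsics apply), "view" (4x4, takes a point from world to camera coordinates). Camera axes: x right, y down, z forward; pixel columns grow to the right and rows downward; lengths in m; the calibration is good to about 2 mm. A picture is of the moment at which its call begins.
- hand_in(): hands the job in; it is judged then, once.
The state is a dict: "t": time; "q": joint angles; "joint_velocities": joint speeds; "joint_efforts": joint torques, N m; "eef_pos": TCP position; "eef_rot": TCP orientation; "force": force on the tool from outside, world axes, zero at the start; "ft_torque": the same for the moment, N m; "width": opening from 0.0 (shut) to 1.0 (fully open); "grasp_force": force on a finger pad.
Only numpy, scipy, OpenCV 4.12 (cv2) and the standard library are available. Lean on these libraries where they do the work, as an engineer would, in place of code of your own. Each camera call takes 0.05 s, during which the arm holds its last target. There are 200 camera calls.

### The job

Start up the heating bath on the bench so that it never heats without circulation: with a fingertip tap on the green mains switch, then the blue circulation-pump switch, then the red heater switch, pressing each lightly at its raised, white-dotted end until it tips fully over and stays on. Leave the black cooling switch off, and do not shift, lift or knock over the lid or any of the glassware and small things standing about.

Things in the scene. Friction and masses are not known exactly. Their poses are not given: they have to be found in the camera images.
- bath: heating circulator bath: cream console with a grey panel; behind it a steel tank, rim 170 mm high, under a loose lid. Fixed. 260 mm wide, from x = -50 to 310 mm of its frame. Origin on the bench under the middle of the switch row; +x runs back over the tank, y left along the row. The panel falls towards -x at 0.10 rad. Yaw within 0.3 rad. The switches stand at y = -75, -25, 25, 75 mm in any order
- green_switch: the mains switch: a green rocker in a dark frame 48 mm (along the bath's x) x 34 mm (along its y) set in the panel. Origin at the middle of the frame, 135 mm above the bench; frame axes as the bath's; the frame's top stands 3 mm above the panel. Made for a light touch: more than 20 N on it counts as rough
- green_dot (a point): white dot, 6 mm, on top of the green rocker's on end, 14 mm from its pivot towards -x of the bath (the robot's side). The rocker is 38 mm long, 26 mm wide, pivoted at its middle. Off, this end stands raised, its outer edge, 5 mm beyond the dot, highest, 2 mm above the dot; on, the edge has gone down about 7 mm and stops 5 mm above the frame
- green_rocker (a joint): angle of the green rocker: 0 off, 0.4 rad on (its stop). A stiff rocker that stays where it is left: pressed straight down at the outer part of the dotted end it moves at about 3 N (more if pressed nearer the pivot); press it down to its stop; its rubber seat then sinks about 1 mm per 4 N, 4 mm at most. All four start off
- blue_switch: the circulation pump switch: a blue rocker in a dark frame 48 mm (along the bath's x) x 34 mm (along its y) set in the panel. Origin at the middle of the frame, 135 mm above the bench; frame axes as the bath's; the frame's top stands 3 mm above the panel. Made for a light touch: more than 20 N on it counts as rough
- blue_dot (a point): white dot, 6 mm, on top of the blue rocker's on end, 14 mm from its pivot towards -x of the bath (the robot's side). The rocker is 38 mm long, 26 mm wide, pivoted at its middle. Off, this end stands raised, its outer edge, 5 mm beyond the dot, highest, 2 mm above the dot; on, the edge has gone down about 7 mm and stops 5 mm above the frame
- blue_rocker (a joint): angle of the blue rocker: 0 off, 0.4 rad on (its stop). A stiff rocker that stays where it is left: pressed straight down at the outer part of the dotted end it moves at about 3 N (more if pressed nearer the pivot); press it down to its stop; its rubber seat then sinks about 1 mm per 4 N, 4 mm at most. All four start off
- red_switch: the heater switch: a red rocker in a dark frame 48 mm (along the bath's x) x 34 mm (along its y) set in the panel. Origin at the middle of the frame, 135 mm above the bench; frame axes as the bath's; the frame's top stands 3 mm above the panel. Made for a light touch: more than 20 N on it counts as rough
- red_dot (a point): white dot, 6 mm, on top of the red rocker's on end, 14 mm from its pivot towards -x of the bath (the robot's side). The rocker is 38 mm long, 26 mm wide, pivoted at its middle. Off, this end stands raised, its outer edge, 5 mm beyond the dot, highest, 2 mm above the dot; on, the edge has gone down about 7 mm and stops 5 mm above the frame
- red_rocker (a joint): angle of the red rocker: 0 off, 0.4 rad on (its stop). A stiff rocker that stays where it is left: pressed straight down at the outer part of the dotted end it moves at about 3 N (more if pressed nearer the pivot); press it down to its stop; its rubber seat then sinks about 1 mm per 4 N, 4 mm at most. All four start off
- black_switch: the cooling switch: a black rocker in a dark frame 48 mm (along the bath's x) x 34 mm (along its y) set in the panel. Origin at the middle of the frame, 135 mm above the bench; frame axes as the bath's; the frame's top stands 3 mm above the panel. Made for a light touch: more than 20 N on it counts as rough
- black_dot (a point): white dot, 6 mm, on top of the black rocker's on end, 14 mm from its pivot towards -x of the bath (the robot's side). The rocker is 38 mm long, 26 mm wide, pivoted at its middle. Off, this end stands raised, its outer edge, 5 mm beyond the dot, highest, 2 mm above the dot; on, the edge has gone down about 7 mm and stops 5 mm above the frame
- black_rocker (a joint): angle of the black rocker: 0 off, 0.4 rad on (its stop). A stiff rocker that stays where it is left: pressed straight down at the outer part of the dotted end it moves at about 3 N (more if pressed nearer the pivot); press it down to its stop; its rubber seat then sinks about 1 mm per 4 N, 4 mm at most. All four start off
- lid: loose aluminium lid 220 x 256 x 6 mm with a black knob (38 mm above its underside) lying on the tank; origin under its centre. Only the knob rises above 176 mm
- flask: glass volumetric flask, bulb 86 mm across, 215 mm tall, standing left of the tank; origin under its centre
- beaker: glass beaker 68 mm across, 90 mm tall, standing right of the tank; origin under its centre
- vial_a: white vial 25 mm across, 48 mm tall, right of the console; origin under its centre
- vial_b: second such vial, right of the console
- cap_red: red stopper 19 mm across, 18 mm tall, left of the console; origin under its centre
- cap_purple: purple stopper of the same size, left of the console
- rack: teal and cream tube rack 200 x 87 mm with glass tubes to 128 mm, one loose piece, far left of the bath; origin under its centre
Things that resemble listed ones, but are neither listed nor needed, are in the scene too. What is shaped like the rack but purple is not meant. There is more than one size of the beaker; the job needs the middle-sized.

How it is judged:
By the outcome, as a careful person would: the job done as asked, in the order asked, and still so for the second after the job is handed in, with the robot touching nothing.
It also fails if it takes over 40 s, if anything falls off the work surface, if the arm or the gripper's body presses on something with over 40 N, if the wrist force passes 120 N, or if a joint passes its speed limit or range.

## Working session

There is one attempt and no reset: what is moved stays moved. The work goes in short steps, Python scripts to look and compute and a shell command to move; the robot and the scene stay as the last step left them, time stands still between calls to the robot, and variables do not carry over. Pictures are saved under pics/ and viewed, at most 10 in all, crops included, and the job is handed in when it is done.

```bash
mkdir -p pics; ls
cat > h.py <<'E'
from station import *
import numpy as np, cv2
def pt(f,u,v,z=None):
    """pixel -> world; by plane height z or by range"""
    fl=200/np.tan(np.radians(f["vertical_fov"])/2)
    K=np.array([[fl,0,f["cx"]],[0,fl,f["cy"]],[0,0,1.]])
    # r_d = r(1+k1 r^2) == opencv k1
    p=cv2.undistortPointsIter(np.array([[[u,v]]],float),K,np.array([f["k1"],0,0,0.]),None,None,(3,50,1e-10))[0,0] 
    V=np.array(f["view"]);R,t=V[:3,:3],V[:3,3]
    d=R.T@np.array([p[0],p[1],1]);c=-R.T@t
    s=f["range_z"][int(round(v)),int(round(u))] if z is None else (z-c[2])/d[2]
    return c+s*d
E
python3 - <<'E'
from h import *
for n in("top","side"):
    f=grab_frame(n);cv2.imwrite(f"pics/{n}0.png",f["image"][:,:,::-1])
    V=np.array(f["view"]);print(n,f["vertical_fov"],f["cx"],f["cy"],f["k1"],-V[:3,:3].T@V[:3,3],V[2,:3])
s=sense();print(s["t"],s["eef_pos"],s["eef_rot"],s["width"])
E
```

```text
pics
top 55.52469009485093 323.15439090889345 199.94424055682939 -0.04182311374110154 [0.26630065 0.10302502 1.16989359] [ 0.19639789  0.01887894 -0.98034252]
side 51.30199369911499 319.4978640621281 204.28370420583218 -0.03492404846908923 [-0.3470163   0.95609951  1.09380138] [ 0.53606258 -0.54954104 -0.64081319]
0.1 [ 0.23626617 -0.55124532  0.25535462] [-2.55369442e-04 -2.01017890e-01  9.79587219e-01  7.90027938e-04] 0.9949845030565018
```

View pics/top0.png

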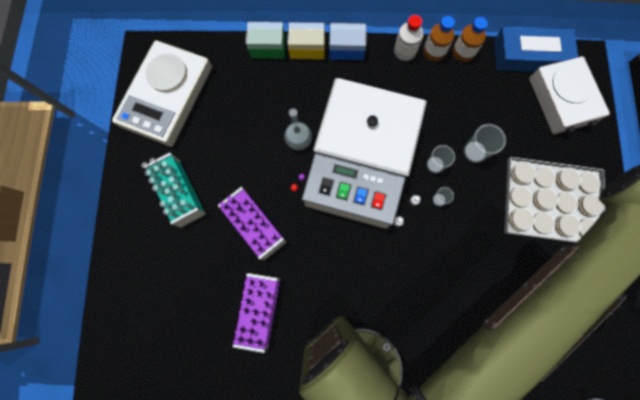

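View pics/side0.png

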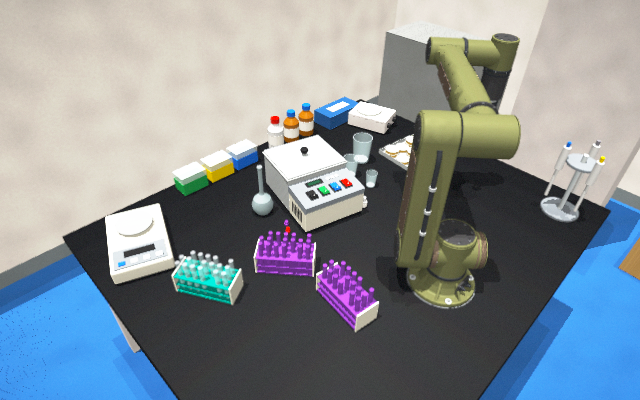

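The top view shows the console's switch row: black (327,186), green (344,190), blue (361,195), red (378,200). The side view agrees, with the same order. Next I'll measure the rockers and white dots and enlarge the row.

Run:
```python
from h import *
f=grab_frame("top");g=grab_frame("side")
def cen(f,box,m):
    x0,y0,x1,y1=box;n,l,s,c=cv2.connectedComponentsWithStats(m[y0:y1,x0:x1].astype(np.uint8))
    k=1+np.argmax(s[1:,4]);return c[k]+[x0,y0],s[k,4]
for nm,F,box in(("top",f,(310,170,400,225)),("side",g,(295,170,365,210))):
    a=F["image"].astype(int);r,gg,b=a[...,0],a[...,1],a[...,2]
    P=[]
    for c,m in(("green",(gg>r+50)&(gg>b+30)),("blue",(b>r+60)&(b>gg+30)),("red",(r>gg+70)&(r>b+70))):
        p,n=cen(F,box,m);w=pt(F,*p,z=.142);wr=pt(F,*p);P.append(w);print(nm,c,p.round(1),n,w.round(4),"range",wr.round(4))
    d=P[0]-P[2];print("spacing",np.linalg.norm(d),"yaw",np.arctan2(-d[0],d[1]))
t=cv2.resize(f["image"][165:230,305:405],(800,520),interpolation=cv2.INTER_CUBIC)
s=cv2.resize(g["image"][165:215,290:370],(800,500),interpolation=cv2.INTER_CUBIC)
cv2.imwrite("pics/tc.png",t[:,:,::-1]);cv2.imwrite("pics/sc.png",s[:,:,::-1])
```

```text
top green [343.2 190.4] 144 [0.5006 0.0682 0.142 ] range [0.5005 0.0682 0.1422]
top blue [360.6 195.2] 163 [0.4883 0.0197 0.142 ] range [0.4879 0.0199 0.1438]
top red [378.  200.1] 150 [ 0.4757 -0.0284  0.142 ] range [ 0.4755 -0.0283  0.1428]
spacing 0.09969195502341634 yaw -0.252548023586051
side green [323.6 189.8] 61 [0.4986 0.0694 0.142 ] range [0.4974 0.0707 0.1434]
side blue [334.9 185.9] 59 [0.4864 0.0215 0.142 ] range [0.4876 0.0202 0.1407]
side red [345.9 182.1] 56 [ 0.474  -0.0267  0.142 ] range [ 0.478  -0.0315  0.1374]
spacing 0.09924055486799116 yaw -0.25082224151274485
```

View pics/tc.png

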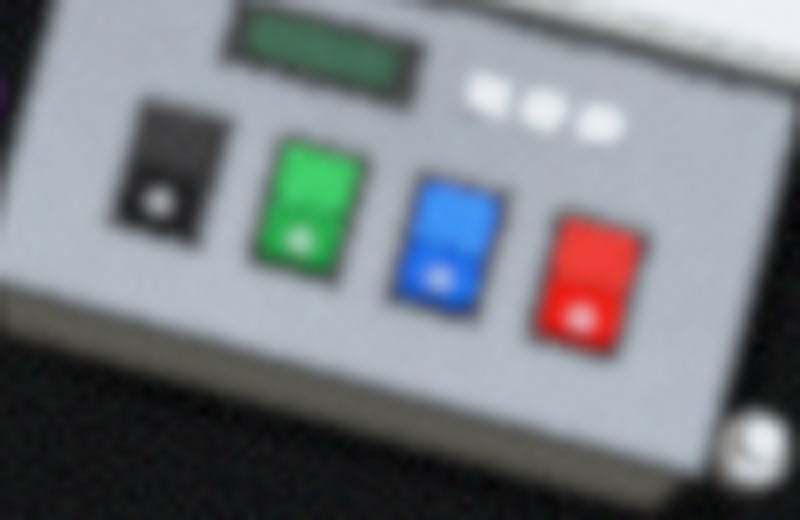

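View pics/sc.png

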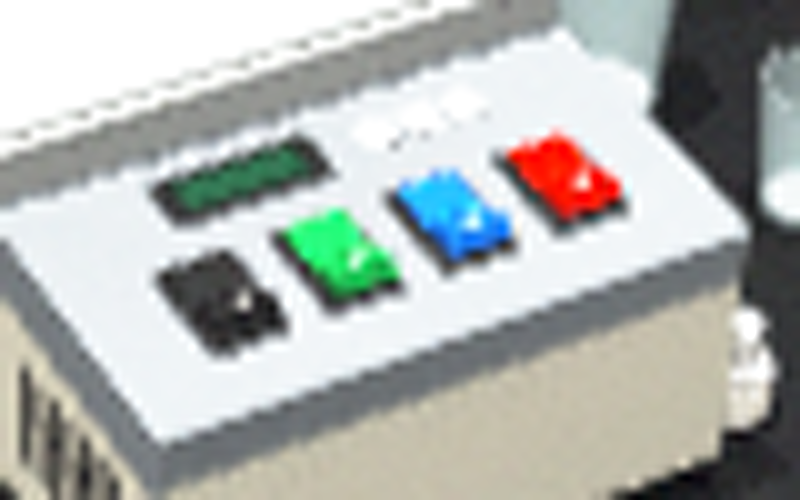

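The crops confirm the order black, green, blue, red from left to right. The dots sit at the near end, at crop pixels green (300,240), blue (438,277) and red (580,318) in the top view. Now the targets.

```bash
cat > tgt.py <<'E'
from h import *
from scipy.spatial.transform import Rotation as R
yaw=-0.2515; bx=np.array([np.cos(yaw),np.sin(yaw),0]); by=np.array([-np.sin(yaw),np.cos(yaw),0])
def rel(T):   # tool-frame shift (mm) and turn to target TCP T with tool y along bath y
    s=sense();q=s["eef_rot"];M=R.from_quat([q[1],q[2],q[3],q[0]]).as_matrix()
    a=np.arctan2(by@M[:,0],by@M[:,1]); turn=-np.arctan2(by@M[:,0],by@M[:,1])
    return (M.T@(np.array(T)-s["eef_pos"])*1000).round(1), round(float(turn),3), M[:,2].round(4)
E
python3 - <<'E'
from tgt import *
f=grab_frame("top");g=grab_frame("side")
for n,(x,y),(X,Y) in(("green",(300,240),(358,258)),("blue",(438,277),(474,222)),("red",(580,318),(584,182))):
    u,v=(x+.5)/8-.5+305,(y+.5)/8-.5+165; U,V=(X+.5)/10-.5+290,(Y+.5)/10-.5+165
    print(n,"top",pt(f,u,v,.144).round(4),"rng",pt(f,u,v).round(4),"side",pt(g,U,V,.144).round(4))
# body centroids ~ pivot; average both views
for n,c in(("green",(.4996,.0688)),("blue",(.4874,.0206)),("red",(.4749,-.0276))):
    c=np.array([*c,0]); print(n,"dot pred",(c-bx*.014).round(4),"press",(c-bx*.020).round(4))
print(rel([.480,.074,.235]))
E
```

```text
green top [0.4883 0.071  0.144 ] rng [0.4877 0.0711 0.1472] side [0.49  0.069 0.144]
blue top [0.4766 0.0233 0.144 ] rng [0.4758 0.0236 0.148 ] side [0.4756 0.0216 0.144 ]
red top [ 0.4635 -0.0255  0.144 ] rng [ 0.463  -0.0252  0.1467] side [ 0.4642 -0.0272  0.144 ]
green dot pred [0.486  0.0723 0.    ] press [0.4802 0.0738 0.    ]
blue dot pred [0.4738 0.0241 0.    ] press [0.468  0.0256 0.    ]
red dot pred [ 0.4613 -0.0241  0.    ] press [ 0.4555 -0.0226  0.    ]
(array([-470.3,  478.8,   21.2]), 0.656, array([-3.e-04,  6.e-04, -1.e+00]))
```

```bash
python3 -m pendant '[[[0,0,0,0.131,0],[0,0,0,0.131,0],[0,0,0,0.131,0],[0,0,0,0.131,0],[0,0,0,0.132,0],[0,0,0,0,0]]]' 20
python3 - <<'E'
from tgt import *
s=sense();print(s["width"],rel([.4835,.0715,.235]))
E
```

```text
t: 0.9
eef_pos: [0.2363, -0.5515, 0.2562]
eef_rot: [-0.0, 0.126, 0.992, 0.0]
force: [0.3, 0.5, -0.1]
width: 0.003
grasp_force: 0.0
0.002553528336766784 (array([-83.8, 664.9,  21.3]), -0.001, array([-1.e-04,  2.e-04, -1.e+00]))
```

```bash
python3 -m pendant '[[[-5,42,0,0,0],[-5,42,0,0,0],[-5,42,0,0,0],[-5,42,0,0,0],[-5,42,0,0,0],[-5,42,0,0,0],[-5,42,0,0,0],[-5,42,0,0,0],[-5,42,0,0,0],[-5,42,0,0,0],[-5,42,0,0,0],[0,0,0,0,0]]]'
python3 - <<'E'
from tgt import *
print(rel([.4835,.0715,.205]))
E
```

```text
t: 2.1
eef_pos: [0.4055, -0.1139, 0.256]
eef_rot: [-0.0, 0.12, 0.993, 0.001]
force: [0.8, -0.6, -1.0]
width: -0.0
grasp_force: 0.0
(array([-31.5, 198.6,  51.2]), 0.01, array([ 1.0e-04,  1.1e-03, -1.0e+00]))
```

```bash
python3 -m pendant '[[[-6,40,0,0,0],[-6,40,0,0,0],[-6,40,0,0,0],[-6,40,0,0,0],[-6,38,20,0,0],[0,0,20,0,0],[0,0,0,0,0],[0,0,0,0,0],[0,0,0,0,0]]]'
python3 - <<'E'
from tgt import *
print(rel([.4835,.0715,.180]))
for n in("top","side"):
    f=grab_frame(n);c=f["image"][130:230,270:430];cv2.imwrite(f"pics/{n}1.png",cv2.resize(c,(800,500),interpolation=cv2.INTER_CUBIC)[:,:,::-1])
E
```

```text
t: 3.0
eef_pos: [0.4831, 0.0659, 0.2181]
eef_rot: [0.001, 0.125, 0.992, 0.0]
force: [-1.8, -0.7, 0.3]
width: -0.001
grasp_force: 0.0
(array([ 1.1,  5.4, 38.1]), 0.0, array([ 2.4e-03,  6.0e-04, -1.0e+00]))
```

View pics/side1.png

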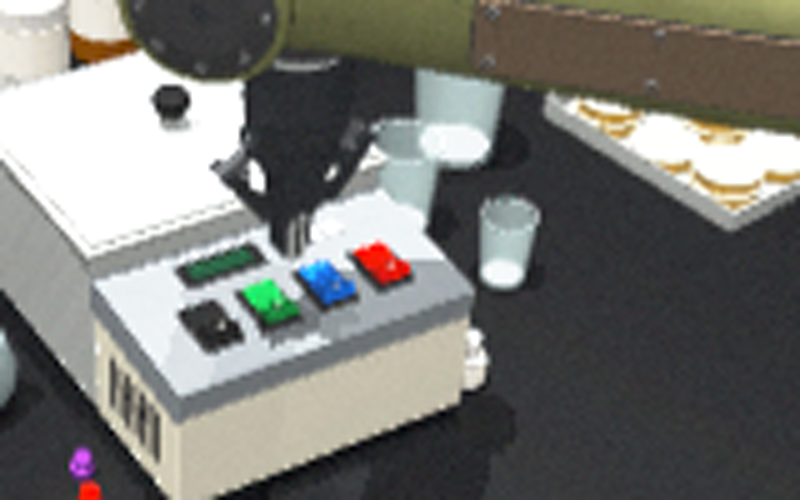

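The shut tip hangs at crop (293,245), just behind the green switch in this slanted view. That fits a tip 5 cm above the row. I'll check it against the tip's ray and correct.

Run:
```python
from tgt import *
g=grab_frame("side");s=sense();print(pt(g,270+293/5,130+247/5,s["eef_pos"][2]-.025).round(4),s["eef_pos"],s["force"])
print(rel([.4855,.0708,.178]))
```

```text
[0.4846 0.0597 0.1926] [0.48296534 0.06620198 0.21759874] [0.09959597 0.3778334  0.12562804]
(array([-1.2,  5. , 39.6]), -0.0, array([ 0.0019,  0.001 , -1.    ]))
```

```bash
python3 -m pendant '[[[-1,5,10,0,0],[0,0,15,0,0],[0,0,12,0,0],[0,0,0,0,0],[0,0,0,0,0]]]'
python3 - <<'E'
from tgt import *
print(sense()["force"],rel([.4855,.0708,.172]))
f=grab_frame("top");c=f["image"][165:230,305:405];cv2.imwrite("pics/top2.png",cv2.resize(c,(800,520),interpolation=cv2.INTER_CUBIC)[:,:,::-1])
E
```

```text
t: 3.65
eef_pos: [0.4847, 0.0711, 0.1788]
eef_rot: [-0.0, 0.125, 0.992, -0.0]
force: [0.3, 0.4, 1.1]
width: -0.002
grasp_force: 0.0
[0.25880434 0.44429122 1.06586077] (array([-0.8, -0.1,  6.8]), 0.0, array([-9.e-04, -8.e-04, -1.e+00]))
```

```bash
python3 -m pendant '[[[0,0,2,0,0],[0,0,2,0,0],[0,0,2,0,0],[0,0,0,0,0]]]'; python3 -m pendant '[[[0,0,2,0,0],[0,0,0,0,0]]]'
```

```text
t: 4.1
eef_pos: [0.485, 0.0713, 0.1734]
eef_rot: [0.0, 0.125, 0.992, 0.0]
force: [0.4, 0.3, 1.7]
width: 0.003
grasp_force: 0.5
t: 4.3
eef_pos: [0.4848, 0.0713, 0.1714]
eef_rot: [-0.0, 0.125, 0.992, 0.0]
force: [-1.3, 1.1, 1.9]
width: 0.001
grasp_force: 1.1
```

```bash
python3 -m pendant '[[[0,0,2,0,0],[0,0,0,0,0]]]'
```

```text
t: 4.5
eef_pos: [0.4848, 0.0713, 0.1691]
eef_rot: [-0.0, 0.125, 0.992, 0.0]
force: [-1.1, 1.0, 2.4]
width: 0.003
grasp_force: 1.0
```

```bash
python3 -m pendant '[[[0,0,2,0,0],[0,0,0,0,0]]]';python3 -m pendant '[[[0,0,1,0,0],[0,0,0,0,0]]]'
```

```text
t: 4.7
eef_pos: [0.4849, 0.0713, 0.167]
eef_rot: [-0.0, 0.125, 0.992, 0.0]
force: [-0.9, 0.8, 1.3]
width: -0.005
grasp_force: 0.9
t: 4.9
eef_pos: [0.4849, 0.0713, 0.1662]
eef_rot: [-0.0, 0.125, 0.992, 0.0]
force: [-0.3, 0.7, 1.2]
width: 0.0
grasp_force: 0.9
```

```bash
python3 -m pendant '[[[0,0,1,0,0],[0,0,0,0,0]]]'
```

```text
t: 5.1
eef_pos: [0.485, 0.0713, 0.1654]
eef_rot: [0.0, 0.125, 0.992, 0.0]
force: [-1.3, 1.5, 3.1]
width: -0.003
grasp_force: 1.4
```

```bash
python3 -m pendant '[[[0,0,1,0,0],[0,0,0,0,0]]]';python3 -m pendant '[[[0,0,1,0,0],[0,0,0,0,0]]]'
```

```text
t: 5.3
eef_pos: [0.4851, 0.0713, 0.1648]
eef_rot: [0.0, 0.125, 0.992, 0.0]
force: [-1.5, 1.5, 4.1]
width: -0.001
grasp_force: 2.5
t: 5.5
eef_pos: [0.4851, 0.0713, 0.1642]
eef_rot: [0.0, 0.125, 0.992, 0.0]
force: [-2.9, 1.2, 7.0]
width: -0.004
grasp_force: 3.5
```

```bash
python3 -m pendant '[[[0,0,1,0,0],[0,0,0,0,0]]]'
```

```text
t: 5.7
eef_pos: [0.4852, 0.0712, 0.1637]
eef_rot: [0.001, 0.125, 0.992, 0.0]
force: [-3.8, 1.4, 8.9]
width: 0.003
grasp_force: 4.5
```

The force now climbs about 4 N per mm, so the rocker is seated. I'll lift, move over blue and check green.

```bash
python3 -m pendant '[[[0,0,-10,0,0],[0,0,-15,0,0],[0,-25,0,0,0],[0,-25,0,0,0],[0,0,0,0,0],[0,0,0,0,0]]]'
python3 - <<'E'
from tgt import *
print(sense()["force"],rel([.4731,.0232,.173]))
g=grab_frame("side");f=grab_frame("top")
a=cv2.resize(g["image"][165:215,290:370],(800,500),interpolation=cv2.INTER_CUBIC)
cv2.imwrite("pics/s3.png",a[:,:,::-1])
E
```

```text
t: 6.3
eef_pos: [0.4725, 0.0226, 0.1878]
eef_rot: [0.0, 0.126, 0.992, 0.0]
force: [-0.0, -0.6, -0.1]
width: -0.0
grasp_force: 0.0
[-0.03632092 -0.5908566  -0.11190112] (array([-0.4,  0.7, 14.8]), -0.001, array([ 3.e-04,  4.e-04, -1.e+00]))
```

View pics/s3.png

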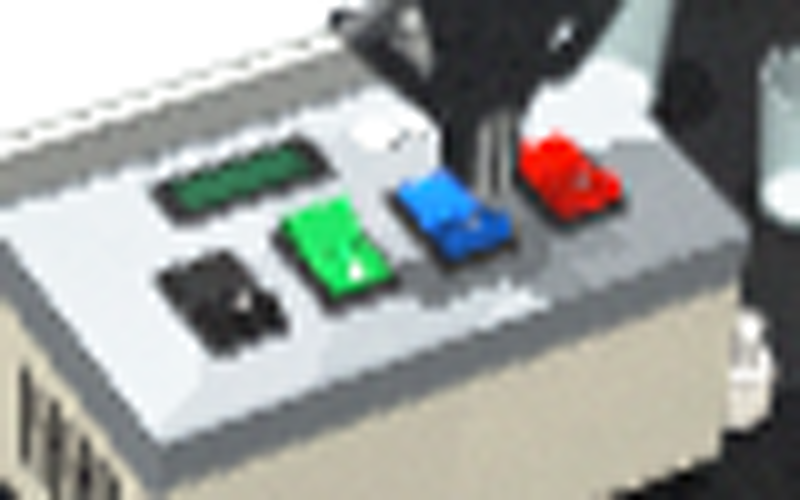

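Green has tipped: its far end is now raised at (328,200) and its dot has dropped to (355,270). The others are unchanged. Now blue.

```bash
python3 -m pendant '[[[0,1,7,0,0],[0,0,7,0,0],[0,0,2,0,0],[0,0,2,0,0],[0,0,2,0,0],[0,0,2,0,0],[0,0,1,0,0],[0,0,0,0,0]]]'; python3 -m pendant '[[[0,0,1,0,0],[0,0,0,0,0]]]'
```

```text
t: 7.2
eef_pos: [0.4729, 0.0239, 0.1648]
eef_rot: [0.0, 0.125, 0.992, 0.0]
force: [-2.4, 1.5, 4.8]
width: 0.003
grasp_force: 2.4
t: 7.4
eef_pos: [0.4729, 0.0239, 0.1643]
eef_rot: [0.001, 0.125, 0.992, 0.0]
force: [-3.7, 2.9, 6.7]
width: -0.002
grasp_force: 3.4
```

```bash
python3 -m pendant '[[[0,0,1,0,0],[0,0,0,0,0]]]'
```

```text
t: 7.6
eef_pos: [0.473, 0.0238, 0.1637]
eef_rot: [0.001, 0.125, 0.992, 0.0]
force: [-4.7, 1.8, 9.4]
width: -0.003
grasp_force: 4.3
```

```bash
python3 -m pendant '[[[0,0,-10,0,0],[0,0,-15,0,0],[0,-25,0,0,0],[0,-25,0,0,0],[0,0,0,0,0],[0,0,0,0,0]]]'
python3 - <<'E'
from tgt import *
print(sense()["force"],rel([.4611,-.0255,.173]))
g=grab_frame("side")
a=cv2.resize(g["image"][165:215,290:370],(800,500),interpolation=cv2.INTER_CUBIC)
cv2.imwrite("pics/s4.png",a[:,:,::-1])
E
```

```text
t: 8.2
eef_pos: [0.4604, -0.025, 0.1879]
eef_rot: [0.0, 0.126, 0.992, 0.0]
force: [-0.3, 0.1, -1.0]
width: -0.003
grasp_force: 0.0
[-0.30911927  0.08280853 -1.03126672] (array([-0.8, -0.3, 14.9]), -0.001, array([ 5.e-04,  2.e-04, -1.e+00]))
```

View pics/s4.png

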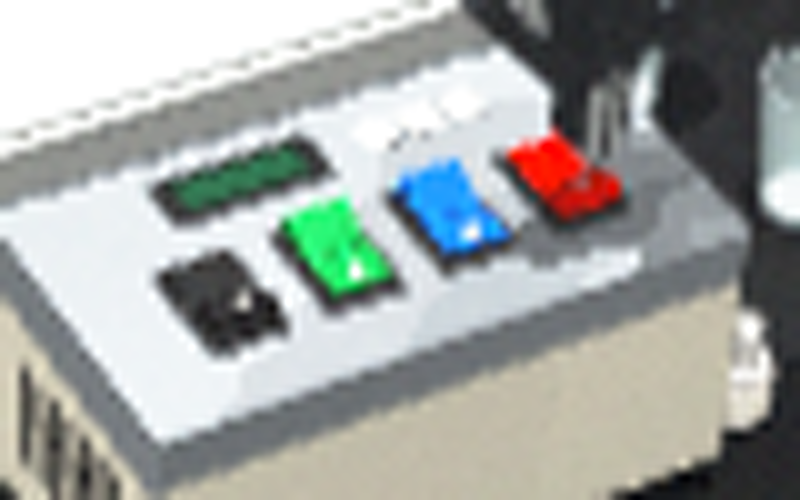

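Blue has tipped too, with its dot down at (472,232), and green has stayed on. Now red.

```bash
python3 -m pendant '[[[0,0,7,0,0],[0,0,7,0,0],[0,0,2,0,0],[0,0,2,0,0],[0,0,2,0,0],[0,0,2,0,0],[0,0,1,0,0],[0,0,0,0,0]]]'; python3 -m pendant '[[[0,0,1,0,0],[0,0,0,0,0]]]'
```

```text
t: 9.05
eef_pos: [0.4604, -0.0245, 0.1648]
eef_rot: [0.0, 0.125, 0.992, 0.0]
force: [-1.9, 3.1, 4.7]
width: -0.001
grasp_force: 2.4
t: 9.25
eef_pos: [0.4605, -0.0246, 0.1642]
eef_rot: [0.001, 0.125, 0.992, 0.0]
force: [-3.3, 2.1, 7.6]
width: 0.001
grasp_force: 3.4
```

```bash
python3 -m pendant '[[[0,0,1,0,0],[0,0,0,0,0]]]'
```

```text
t: 9.45
eef_pos: [0.4606, -0.0246, 0.1637]
eef_rot: [0.001, 0.125, 0.992, 0.0]
force: [-3.6, 3.0, 9.1]
width: -0.003
grasp_force: 4.4
```

Lifting away and backing towards the robot's side for a clear view.

```bash
python3 -m pendant '[[[0,0,-10,0,0],[0,0,-25,0,0],[0,0,-35,0,0],[0,-40,-10,0,0],[0,-40,0,0,0],[0,-40,0,0,0],[0,-40,0,0,0],[0,0,0,0,0],[0,0,0,0,0]]]'
python3 - <<'E'
from tgt import *
print(sense()["force"],sense()["t"])
g=grab_frame("side");f=grab_frame("top")
a=cv2.resize(g["image"][110:235,230:400],(782,575),interpolation=cv2.INTER_CUBIC)
cv2.imwrite("pics/s5.png",a[:,:,::-1])
b=cv2.resize(f["image"][70:235,270:470],(720,594),interpolation=cv2.INTER_CUBIC)
cv2.imwrite("pics/t5.png",b[:,:,::-1])
E
```

```text
t: 10.35
eef_pos: [0.4201, -0.1804, 0.2421]
eef_rot: [-0.0, 0.127, 0.992, 0.0]
force: [0.1, -0.7, 0.2]
width: -0.003
grasp_force: 0.0
[ 0.10842401 -0.70933103  0.15600794] 10.35
```

View pics/s5.png

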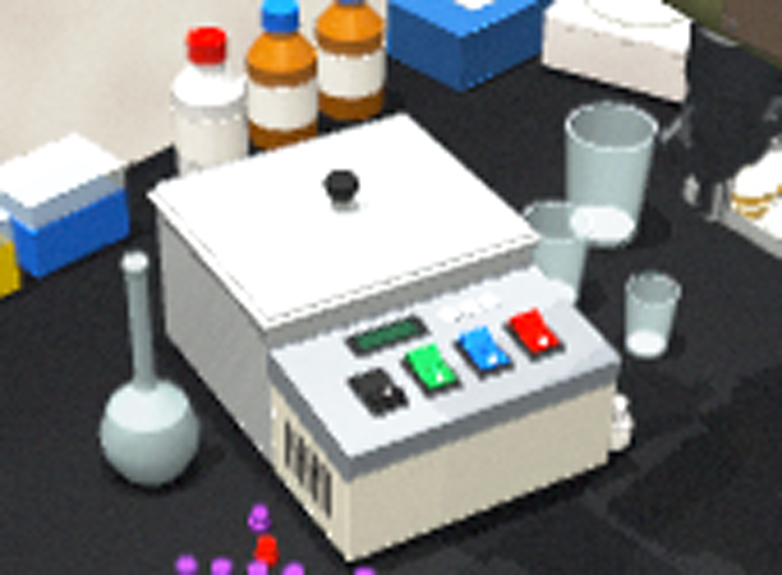

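View pics/t5.png

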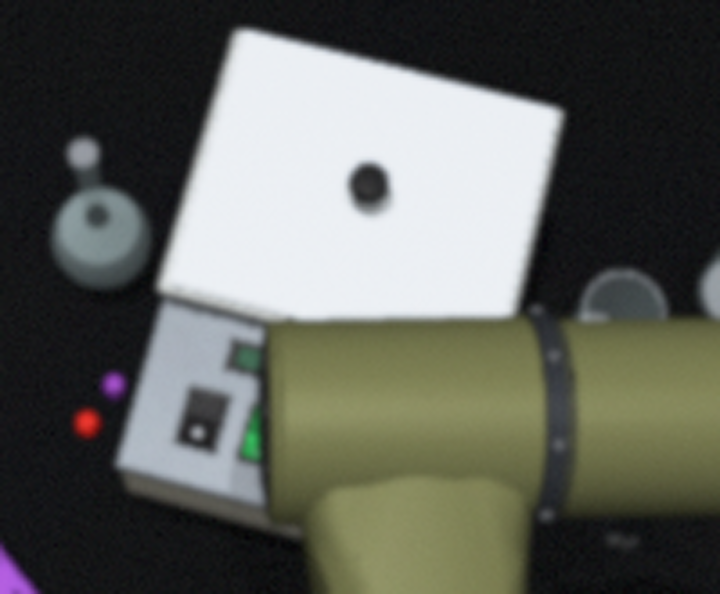

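The side view shows the green (430,368), blue (484,348) and red (533,332) rockers all tipped, with their near ends down. Black (378,390) is still off, and the lid, flask, beakers, stoppers and vials stand where they did.

```bash
python3 -c "
from station import *
print(hand_in())"
```

```text
the job is handed in; nothing more can be done
None
```

The bath is started and the job handed in: I tapped green, blue, then red to their stops with about 9 N each, black is still off, and the last camera views showed nothing else moved.

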